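Load the beaker and index the titrator slide under the electrode head

ROBOT

A 6-joint arm with a two-finger parallel gripper is mounted at the origin on the work surface. World frame = base frame: x ahead of the robot, y to its left, z up, the work surface at z = 0. Lengths are in m, angles in rad, forces in N, time in s.
With the tool pointing down it reaches from about 0.375 to 0.75 m from the base axis. Payload 9 kg.
Tool frame: the origin (TCP) lies at the very end of the fingers, on their centre line; the grasp point (between the pads) lies 19 mm behind it; z points along the fingers, y is the line along which they close (so a half turn about z gives the same grasp; the last joint's range is limited). The gripper opens to 85 mm and grips with 20 to 120 N. Pads are 22 mm wide; open, the fingers measure 114 mm over their backs; the gripper's body (76 mm by 85 mm) begins 54 mm behind the grasp point. The pads swing forward as they close: fully open they stand 13 mm farther back than shut.
Start: joints at [-1.466, 0.104, 0.097, 1.564, 0, 1.353], TCP at [0.19, -0.569, 0.231] pointing down, gripper open.
Joint ranges: [-2.99, 2.99], [-0.84, 1.86], [-1.1, 1.16], [-1.84, 2.11], [-1.51, 1.56], [-3.14, 3.14]. Speed limits (rad/s): [2.22, 2.22, 2.57, 3.14, 3.14, 3.14].

INTERFACE

Orientations are given as a unit quaternion [x, y, z, w].
In Python, from bench import robot gives the robot as it stands.
- The arm moves only by the shell command python3 -m inch 'ROWS' [FORCE]. ROWS is JSON, a list of rows, each an object of numbers: "jaw": the opening, from 0 (shut) to 1 (fully open); "x", "y", "z": the shift along the tool's x, y, z in mm; "rx", "ry", "rz": the turn, a rotation vector about the tool's x, y, z in rad. In form: [{"jaw": .., "x": .., "y": .., "z": .., "rx": .., "ry": .., "rz": ..}, ...]. A call has 1 to 10 rows; each row is the pose to reach, as a shift and turn from the pose commanded when the call began, along the tool's axes at that moment; what a row does not reach only later rows make up. A row lasts 1/12 s, in which the tool goes at most 41.7 mm and 7.16 degrees, less where a joint would pass 70% of its speed; a pose out of reach is approached as far as the arm can. A call with a gripper value outside its range is refused whole. The fingers move at their own pace and stop on an object; FORCE is the grip in N (left out, the last holds). Time passes only in rows, so rows that repeat a pose let the fingers close. It gives the time, the measured TCP pose, the force, the opening and the grip force at its end, in the units of the state.
- robot.get_obs(): the state, without advancing time (a new reading comes with each control period).
- robot.snapshot(name): name is "scene" or "top" or "wrist"; returns a dict with "img" (400x640x3 uint8, red, green, blue), "mtx" (3x3 intrinsics, pixels), "k1" (the pictures are not rectified: a ray, as slopes to the right and down, at radius r is drawn at 1 + k1 r^2 times it, then the intrinsics apply), "R" (3x3) and "t" (3): a world point X has camera coordinates R X + t. Camera axes: x right, y down, z forward; pixel columns grow to the right and rows downward; lengths in m; the calibration is good to about 2 mm. A picture is of the moment at which its call begins. There is no depth.
- robot.close_job(): hands the job in; it is judged then, once.
The state is a dict: "t": time; "joints": joint angles; "joint_vel": joint speeds; "joint_torque": joint torques, N m; "tcp_pos": TCP position; "eef_rot": TCP orientation; "wrist_force": force on the tool from outside, world axes, zero at the start; "ft_torque": the same for the moment, N m; "grip_width": finger opening in m; "grip_force": force on a finger pad.
Only numpy, scipy, OpenCV 4.12 (cv2) and the standard library are available. Lean on these libraries where they do the work, as an engineer would, in place of code of your own. Each camera call takes 0.05 s, during which the arm holds its last target. There are 200 camera calls.

TASK

Stand the beaker that fits snugly in the round well of the titrator's sample slide upright in it, fully home, and let go. Then lift the spring-loaded lock plunger by its black knob, slide the carriage to the next hole, so that the beaker comes under the electrodes of the titration head, and let the pin drop fully home. Finish with the gripper still firmly holding the knob and the pin fully home, so that the slide cannot creep when the head comes down; leave the jar, vial and spatula where they are and the other two beakers standing on the bench.

Things in the scene. Friction and masses are not known exactly. Their poses are not given: they have to be found in the camera images.
- rail: the sample slide's fixed aluminium rail, 40 mm wide, 440 mm long, top at 35 mm; its y axis runs along the rail, its x axis across it and away from the robot towards the titration head's stand, z up. Origin on the bench under the middle index hole. Three round index holes in its top, 13 mm wide, at y = -150, 0 and +150 mm; an end stop of 47 mm height at each end, on feet 90 mm wide
- carriage (a joint): slide of the grey carriage along the rail's y axis (m): 0 = middle hole (where it stands at the start, locked), +0.15 and -0.15 = the outer holes, end stops at +-0.17. About 2 N moves it when the pin is out; the pin has about 1.5 mm of play each way in a hole
- well (a point): centre of the floor of the carriage's round well, 46 mm above the bench; it moves with the carriage, 125 mm from the knob's axis along the rail's +x. The well is a collar of 53 mm bore, 66 mm outside diameter and 18 mm depth
- plunger (a joint): travel of the spring-loaded lock plunger (m): 0 = pin fully home in a hole, grows as the knob is lifted straight up, stop at 0.014. Its 10 mm pin with a round end reaches 10 mm into the rail, so it is clear of the holes above 0.010 and rides on the rail's top at 0.010 between holes. The spring pulls it down with 6 N at 0 and 9 N at 0.010
- knob: black ribbed knob on top of the plunger, a disc of 30 mm diameter and 23 mm height, vertical axis; origin at the centre of its underside (66 mm above the bench when the pin is home). Under it a 19 mm barrel, the carriage's top at 46 mm, 60 x 70 mm
- beaker_small: amber glass beaker, open at the top, 42 mm outside diameter, 60 mm high, wall 3 mm; origin at the centre of its underside, z up. Much too loose in the well
- beaker_medium: amber glass beaker, open at the top, 50 mm outside diameter, 70 mm high, wall 3 mm; origin at the centre of its underside, z up. The one that fits the well
- beaker_large: amber glass beaker, open at the top, 60 mm outside diameter, 80 mm high, wall 3 mm; origin at the centre of its underside, z up. Too wide for the well
- head_axis (a point): the lower end, 155 mm above the bench, of the titration head: two glass electrodes, a thin burette tip and a stirrer rod within 27 mm of this point's vertical axis, below a white disc of 64 mm diameter at 240 to 256 mm with a motor up to 311 mm. It hangs straight above the well's place at one of the two outer holes (at +150 or -150 mm along the rail, differs each time)
- titration_head: the titration head's fixed stand: a 16 mm column, 354 mm high, on a 110 x 100 mm foot, origin under the column, axes as the rail's; an arm at 250 mm height carries the head 100 mm along -x
- stirrer_control: fixed low control box by the rail's other end, 110 x 100 mm, 67 mm high with its dial; origin at its underside, axes as the rail's
- sample_jar: bystander: capped amber jar, 54 mm diameter, 75 mm high; origin at its underside
- electrode_vial: bystander: small capped vial, 26 mm diameter, 55 mm high; origin at its underside
- spatula: bystander: double-ended steel lab spatula, 160 mm long, up to 18 mm wide, 5 mm thick, lying flat on the bench along its x axis; origin under its middle
Not all that is in view belongs to the job. What is shaped like the beaker_medium but yellow is not meant.

How it is judged:
On the way, in this order (a step that is already met when the one before it is completed fails the run):
1. the 50 mm beaker stands fully home in the well, let go, with the carriage still locked in the middle hole (horizontal distance between beaker_medium and well below 0.004 m and z of beaker_medium in the frame of well between -0.003 and 0.003 m and angle between beaker_medium's own z axis and vertical below 0.06 rad and contact force between the fingers and beaker_medium below 0.05 N and value of joint plunger below 0.003 m and value of joint carriage between -0.004 and 0.004 m), for 0.2 s.
2. the plunger is lifted clear of the hole by its knob (value of joint plunger above 0.0085 m and contact force between the fingers and knob above 1 N), for 0.05 s.
At the end, for the whole second after the job is handed in: pin home (2 mm) in the outer hole on the titration head's side, well within 4 mm of the head's axis; 50 mm beaker upright on the well's floor (4 mm sideways, 3 mm in height, 0.06 rad); gripper on the knob with over 2 N; the other two beakers standing on the bench (value of joint plunger below 0.002 m and (value of joint carriage above 0.147 m or value of joint carriage below -0.147 m) and horizontal distance between well and head_axis below 0.004 m and horizontal distance between beaker_medium and well below 0.004 m and z of beaker_medium in the frame of well between -0.003 and 0.003 m and angle between beaker_medium's own z axis and vertical below 0.06 rad and contact force between the fingers and knob above 2 N and linear speed of beaker_medium below 0.02 m/s and height (world z) of each of beaker_small, beaker_large below 0.006 m and angle between each of beaker_small, beaker_large's own z axis and vertical below 0.1 rad); the arm keeps its last pose, push and grip.
It fails at once if a bystander is shifted by more than 40 mm (distance of any of sample_jar, electrode_vial, spatula from where it was at the start of the episode above 0.04 m).
It fails at once if the sample beaker is tipped over (angle between beaker_medium's own z axis and vertical above 0.6 rad).
It also fails if it takes over 67 s, if anything falls off the work surface, if the arm or the gripper's body presses on something with over 40 N, if the wrist force passes 120 N, or if a joint passes its speed limit or range.

## Working session

There is one attempt and no reset: what is moved stays moved. The work goes in short steps, Python scripts to look and compute and a shell command to move; the robot and the scene stay as the last step left them, time stands still between calls to the robot, and variables do not carry over. Pictures are saved under pics/ and viewed, at most 10 in all, crops included, and the job is handed in when it is done.

```bash
ls; mkdir -p pics; cat > h.py <<'E'
import numpy as np, cv2
from bench import robot
def snap(n,f=None):
    s=robot.snapshot(n)
    if f: cv2.imwrite('pics/'+f+'.png',cv2.cvtColor(s['img'],cv2.COLOR_RGB2BGR))
    return s
def plane(s,uv,z):
    d=np.array([s['k1'],0,0,0],float)
    p=cv2.undistortPoints(np.array(uv,float).reshape(-1,1,2),s['mtx'],d).reshape(-1,2)
    R,t=np.array(s['R']),np.array(s['t']); c=-R.T@t
    r=np.c_[p,np.ones(len(p))]@R
    return c+r*((z-c[2])/r[:,2])[:,None]
def proj(s,X):
    d=np.array([s['k1'],0,0,0],float)
    return cv2.projectPoints(np.array(X,float).reshape(-1,1,3),cv2.Rodrigues(np.array(s['R'],float))[0],np.array(s['t'],float),s['mtx'],d)[0].reshape(-1,2)
E
python3 - <<'E'
from h import *
for n in('scene','top'):
    s=snap(n,n+'0'); R=np.array(s['R']);print(n,-R.T@s['t'],s['k1'],s['mtx'])
o=robot.get_obs();print(o)
E
```

```text
pics
scene [1.27224179 0.47877952 0.65512784] 0.018631377920957225 [[366.12379679   0.         322.30994363]
 [  0.         366.12379679 199.75211792]
 [  0.           0.           1.        ]]
top [0.38962856 0.01338389 1.38113277] -0.0376413095400682 [[374.71763274   0.         313.97602771]
 [  0.         374.71763274 197.25275287]
 [  0.           0.           1.        ]]
{'t': 0.1, 'joints': array([-1.46569164e+00,  1.04653734e-01,  9.65235280e-02,  1.56390239e+00,
       -2.20678117e-05,  1.35312584e+00]), 'joint_vel': array([-8.05490397e-04, -8.38221433e-04,  1.13506824e-03,  8.09122871e-04,
       -1.22529167e-03,  6.47059077e-05]), 'joint_torque': array([ 6.37836507e-03, -5.58205926e+01,  5.04721248e+01,  1.29861891e-02,
       -1.90021087e-04, -2.56518796e-06]), 'tcp_pos': array([ 0.19030571, -0.56869208,  0.23057886]), 'eef_rot': array([ 9.87005075e-01,  1.60687893e-01,  2.37556682e-05, -6.17777544e-04]), 'wrist_force': array([ 0.10438934, -0.4994323 , -0.26240022]), 'ft_torque': array([-0.02506621,  0.02150732, -0.06176299]), 'grip_force': 0.0, 'grip_width': 0.08543700392437642}
```

View pics/top0.png

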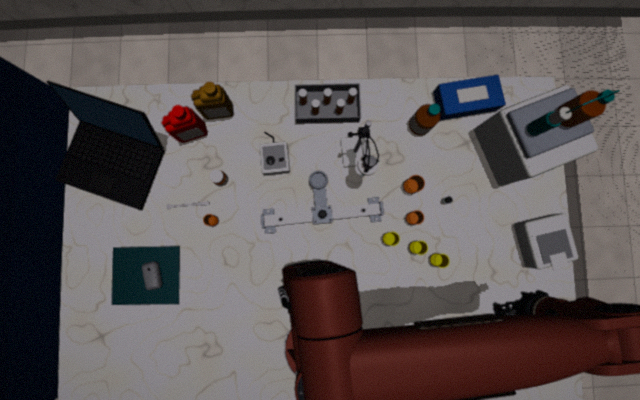

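View pics/scene0.png

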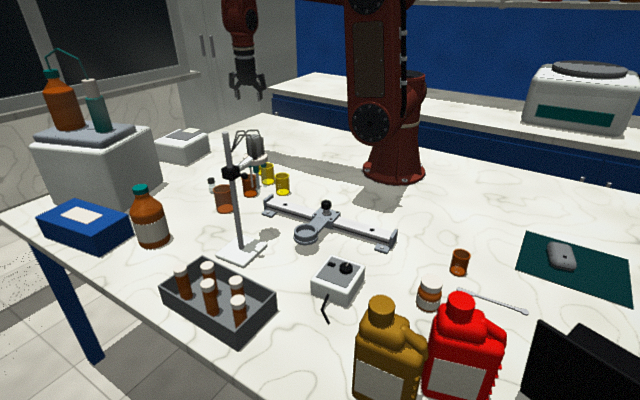

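The top view shows the rail with its knob at about (322,214), the well at (318,180) and the head at about (358,150), which is on the -y side. Amber beakers are at about (211,220), (413,185) and (414,217). The jar is at (219,178), the vial at (447,200) and the spatula at (190,205). The yellow beakers are decoys.

```bash
python3 - <<'E'
from h import *
s=snap('top');im=s['img'];hsv=cv2.cvtColor(im,cv2.COLOR_RGB2HSV)
m=cv2.inRange(hsv,(5,120,60),(19,255,255))
n,l,st,c=cv2.connectedComponentsWithStats(m)
for i in range(1,n):
    if 30<st[i,4]<900 and st[i,0]>150: print(st[i],c[i],plane(s,[c[i]],.05).round(3))
for nm,uv,z in(('knob',(322,214),.089),('well',(318,180),.064),('stop',(268,218),.047),('stop',(375,209),.047),('hole',(280.5,218),.035),('hole',(363,210.5),.035),('jar',(219,177),.075),('vial',(447,200),.055)): print(nm,plane(s,[uv],z).round(3))
a=cv2.resize(im[130:245,195:460],None,fx=3,fy=3,interpolation=cv2.INTER_CUBIC)
cv2.imwrite('pics/crop.png',a[:,:,::-1])
E
```

```text
[192  82  29  23 271] [205.60885609  92.31734317] [[0.933 0.397 0.05 ]]
[580  91  18  13 140] [588.13571429  95.98571429] [[ 0.894 -1.041  0.05 ]]
[582 101  24  16 240] [593.6625     108.51666667] [[ 0.845 -1.057  0.05 ]]
[417 105  22  21 248] [426.31854839 116.99596774] [[ 0.82  -0.415  0.05 ]]
[403 176  21  18 196] [411.03061224 185.47959184] [[ 0.567 -0.345  0.05 ]]
[406 211  18  14 144] [413.13194444 217.67361111] [[ 0.451 -0.346  0.05 ]]
[204 214  14  12  95] [211.90526316 220.28421053] [[0.459 0.37  0.05 ]]
[440 373  19  16  47] [449.17021277 378.65957447] [[-0.107 -0.446  0.05 ]]
knob [[ 0.47  -0.021  0.089]]
well [[ 0.593 -0.01   0.064]]
stop [[0.462 0.171 0.047]]
stop [[ 0.486 -0.212  0.047]]
hole [[0.462 0.127 0.035]]
hole [[ 0.482 -0.17   0.035]]
jar [[0.61  0.339 0.075]]
vial [[ 0.511 -0.47   0.055]]
```

View pics/crop.png

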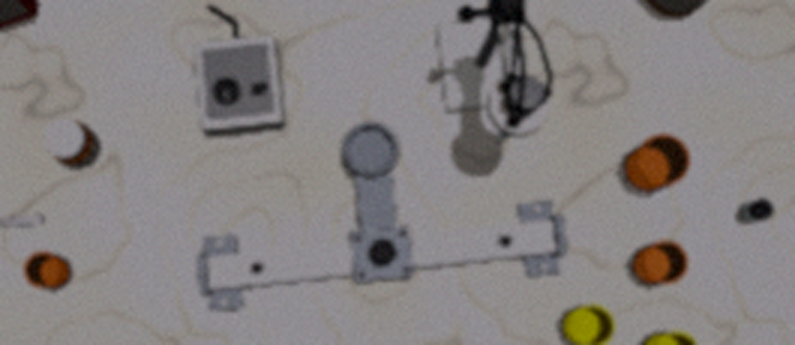

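The medium beaker (144 px, between 95 and 196) is at about (0.451,-0.346). The rail's yaw is about 0.067 rad and the head is on the -y side. I'll go above the beaker and look with the wrist camera.

```bash
cat >> h.py <<'E'
from scipy.spatial.transform import Rotation as Rt
def rel(goal,yaw=None):
    o=robot.get_obs();R=Rt.from_quat(o['eef_rot']).as_matrix()
    y=np.arctan2(R[1,0],R[0,0])
    print('t',o['t'],'tcp',o['tcp_pos'].round(4),'yaw',y.round(3),'tiltz',R[:,2].round(3),'shift mm',(R.T@(np.array(goal)-o['tcp_pos'])*1000).round(1),'rz',None if yaw is None else round(y-yaw,3))
E
python3 -c "
from h import *
rel((.451,-.346,.2),.067)"
```

```text
t 0.15 tcp [ 0.1903 -0.5688  0.2307] yaw 0.323 tiltz [-0.     0.001 -1.   ] shift mm [ 317.9 -128.5   30.9] rz 0.256
```

```bash
python3 -m inch '[{"x":32,"y":-13,"z":3,"rz":0.03},{"x":71,"y":-29,"z":7,"rz":0.06},{"x":106,"y":-43,"z":11,"rz":0.09},{"x":142,"y":-57,"z":15,"rz":0.12},{"x":177,"y":-72,"z":19,"rz":0.15},{"x":212,"y":-86,"z":22,"rz":0.18},{"x":248,"y":-100,"z":25,"rz":0.21},{"x":283,"y":-115,"z":28,"rz":0.24},{"x":310,"y":-126,"z":31,"rz":0.256},{"x":318,"y":-128,"z":31,"rz":0.256}]'
python3 -m inch '[{"x":0},{"x":0},{"x":0}]'
python3 - <<'E'
from h import *
rel((.451,-.346,.2),.067)
s=snap('wrist','w1');R=np.array(s['R']);print(-R.T@s['t'],R)
E
```

```text
t 0.15 tcp [ 0.1903 -0.5688  0.2307] yaw 0.323 tiltz [-0.     0.001 -1.   ] shift mm [ 317.9 -128.5   30.9] rz 0.256
[ 0.25548983 -0.54633424  0.37211016] [[ 0.31764154 -0.94820991 -0.00134896]
 [-0.91216461 -0.3059546   0.27266739]
 [-0.25895864 -0.08538001 -0.96210741]]invalid input at $[0]: expected keys jaw, x, y, z, rx, ry, rz
invalid input at $[0]: expected keys jaw, x, y, z, rx, ry, rz
```

View pics/w1.png

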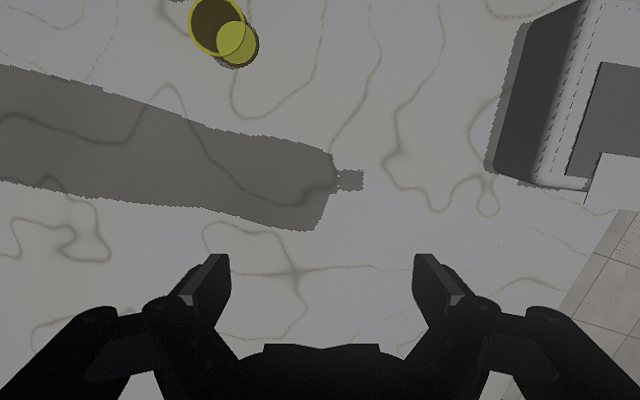

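All keys are required, so nothing moved. The picture, still from the start pose, shows the open fingers at the bottom and a yellow decoy at (217,28).

```bash
python3 -m inch '[{"jaw":1,"x":32,"y":-13,"z":3,"rx":0,"ry":0,"rz":0.03},{"jaw":1,"x":71,"y":-29,"z":7,"rx":0,"ry":0,"rz":0.06},{"jaw":1,"x":106,"y":-43,"z":11,"rx":0,"ry":0,"rz":0.09},{"jaw":1,"x":142,"y":-57,"z":15,"rx":0,"ry":0,"rz":0.12},{"jaw":1,"x":177,"y":-72,"z":19,"rx":0,"ry":0,"rz":0.15},{"jaw":1,"x":212,"y":-86,"z":22,"rx":0,"ry":0,"rz":0.18},{"jaw":1,"x":240,"y":-98,"z":25,"rx":0,"ry":0,"rz":0.21},{"jaw":1,"x":260,"y":-105,"z":25,"rx":0,"ry":0,"rz":0.256},{"jaw":1,"x":260,"y":-105,"z":25,"rx":0,"ry":0,"rz":0.256},{"jaw":1,"x":260,"y":-105,"z":25,"rx":0,"ry":0,"rz":0.256}]'
python3 - <<'E'
from h import *
rel((.451,-.346,.2),.067)
s=snap('wrist','w2');R=np.array(s['R']);print(-R.T@s['t'])
E
```

```text
t: 1.03
tcp_pos: [0.4042, -0.3862, 0.2062]
eef_rot: [0.999, 0.035, -0.0, -0.0]
wrist_force: [0.0, -0.6, -0.8]
grip_width: 0.0853
grip_force: 0.0
t 1.0333 tcp [ 0.4042 -0.3862  0.2062] yaw 0.069 tiltz [-0. -0. -1.] shift mm [ 49.5 -36.9   6.2] rz 0.002
[ 0.47280997 -0.38077549  0.34753897]
```

View pics/w2.png

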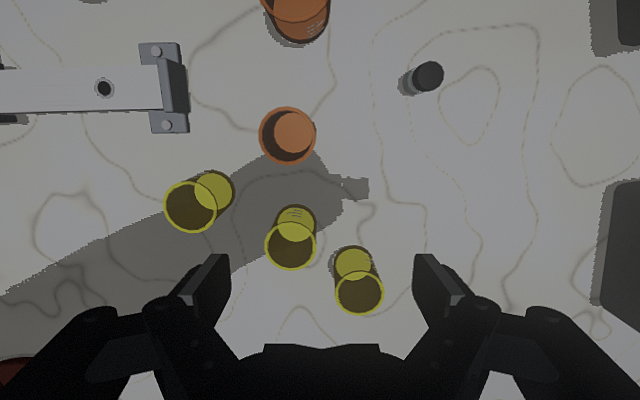

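The medium beaker's rim is centred at about (287,134) and about 56 px wide. Yellow decoys stand at (190,206), (290,245) and (358,292), the rail's -y end hole is at (104,88), and the large beaker is at (295,10).

```bash
python3 - <<'E'
from h import *
s=snap('wrist');hsv=cv2.cvtColor(s['img'],cv2.COLOR_RGB2HSV)
m=cv2.inRange(hsv,(5,100,40),(19,255,255));m[:95]=0;m[175:]=0
m=cv2.morphologyEx(m,cv2.MORPH_CLOSE,np.ones((5,5)))
c=max(cv2.findContours(m,0,2)[0],key=cv2.contourArea)
e=cv2.fitEllipse(cv2.convexHull(c));print(e)
p=plane(s,[e[0],(e[0][0]-28,e[0][1]),(e[0][0]+28,e[0][1])],.07);print(p.round(4))
print('yellow',plane(s,[(190,206),(290,245),(358,292)],.07).round(3),'hole',plane(s,[(104,88)],.035).round(4))
rel((p[0,0],p[0,1],.033),.067)
E
```

```text
((285.7312316894531, 134.68385314941406), (56.917030334472656, 58.94377899169922), 152.68252563476562)
[[ 0.4554 -0.3514  0.07  ]
 [ 0.4538 -0.3267  0.07  ]
 [ 0.4571 -0.3761  0.07  ]]
yellow [[ 0.384 -0.264  0.07 ]
 [ 0.351 -0.36   0.07 ]
 [ 0.303 -0.431  0.07 ]] hole [[ 0.4862 -0.17    0.035 ]]
t 1.1333 tcp [ 0.4032 -0.3874  0.2063] yaw 0.067 tiltz [-0. -0. -1.] shift mm [ 54.6 -32.5 173.2] rz 0.0
```

```bash
python3 -m inch '[{"jaw":1,"x":27,"y":-16,"z":20,"rx":0,"ry":0,"rz":0},{"jaw":1,"x":54,"y":-32,"z":40,"rx":0,"ry":0,"rz":0},{"jaw":1,"x":54,"y":-32,"z":75,"rx":0,"ry":0,"rz":0},{"jaw":1,"x":54,"y":-32,"z":105,"rx":0,"ry":0,"rz":0},{"jaw":1,"x":54,"y":-32,"z":130,"rx":0,"ry":0,"rz":0},{"jaw":1,"x":54,"y":-32,"z":150,"rx":0,"ry":0,"rz":0},{"jaw":1,"x":54,"y":-32,"z":165,"rx":0,"ry":0,"rz":0},{"jaw":1,"x":54,"y":-32,"z":173,"rx":0,"ry":0,"rz":0},{"jaw":1,"x":54,"y":-32,"z":173,"rx":0,"ry":0,"rz":0},{"jaw":1,"x":54,"y":-32,"z":173,"rx":0,"ry":0,"rz":0}]'
python3 -c "
from h import *
s=snap('wrist','w3');rel((.4545,-.351,.033),.067);print(proj(s,[(.4545,-.351,.07)]))"
```

```text
t: 1.97
tcp_pos: [0.4549, -0.3522, 0.0337]
eef_rot: [0.999, 0.033, -0.0, 0.0]
wrist_force: [-0.2, -0.5, -0.3]
grip_width: 0.0856
grip_force: 0.0
t 2.0167 tcp [ 0.4554 -0.3525  0.0345] yaw 0.066 tiltz [ 0.001 -0.001 -1.   ] shift mm [-0.8 -1.6  1.5] rz -0.001
[[319.80752026 301.24311325]]
```

View pics/w3.png

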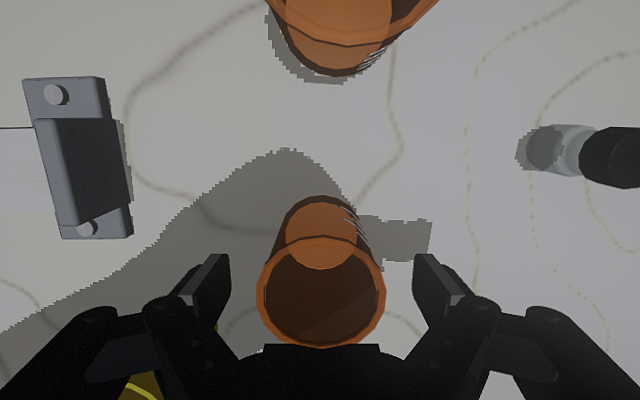

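The beaker stands between the pads, its rim centred at about (321,292), so it's about 3 mm ahead of the pad centre. I'll shift and grip.

```bash
python3 -c "
from h import *
s=robot.snapshot('wrist');print(plane(s,[(321,292)],.07))"
python3 -m inch '[{"jaw":1,"x":2.5,"y":-1,"z":1,"rx":0,"ry":0,"rz":0},{"jaw":0.6,"x":2.5,"y":-1,"z":1,"rx":0,"ry":0,"rz":0},{"jaw":0.5,"x":2.5,"y":-1,"z":1,"rx":0,"ry":0,"rz":0},{"jaw":0.4,"x":2.5,"y":-1,"z":1,"rx":0,"ry":0,"rz":0},{"jaw":0.3,"x":2.5,"y":-1,"z":1,"rx":0,"ry":0,"rz":0},{"jaw":0.3,"x":2.5,"y":-1,"z":1,"rx":0,"ry":0,"rz":0},{"jaw":0.3,"x":2.5,"y":-1,"z":1,"rx":0,"ry":0,"rz":0},{"jaw":0.3,"x":2.5,"y":-1,"z":1,"rx":0,"ry":0,"rz":0}]' 30
python3 -m inch '[{"jaw":0.3,"x":0,"y":0,"z":-2,"rx":0,"ry":0,"rz":0},{"jaw":0.3,"x":0,"y":0,"z":-20,"rx":0,"ry":0,"rz":0},{"jaw":0.3,"x":0,"y":0,"z":-50,"rx":0,"ry":0,"rz":0},{"jaw":0.3,"x":0,"y":0,"z":-80,"rx":0,"ry":0,"rz":0},{"jaw":0.3,"x":0,"y":0,"z":-110,"rx":0,"ry":0,"rz":0},{"jaw":0.3,"x":0,"y":0,"z":-130,"rx":0,"ry":0,"rz":0},{"jaw":0.3,"x":0,"y":0,"z":-135,"rx":0,"ry":0,"rz":0},{"jaw":0.3,"x":0,"y":0,"z":-135,"rx":0,"ry":0,"rz":0}]'
python3 -c "
from h import *
s=snap('wrist');rel((.595,-.015,.168),.067)
m=cv2.inRange(cv2.cvtColor(s['img'],cv2.COLOR_RGB2HSV),(5,100,40),(19,255,255));m[:190]=0
c=max(cv2.findContours(m,0,2)[0],key=cv2.contourArea);print(cv2.boundingRect(c))"
```

```text
[[ 0.45863178 -0.35149504  0.07      ]]
t: 2.73
tcp_pos: [0.4581, -0.3505, 0.0329]
eef_rot: [0.999, 0.033, 0.0, 0.0]
wrist_force: [0.1, 1.6, 5.9]
grip_width: 0.0497
grip_force: 31.5
t: 3.4
tcp_pos: [0.4583, -0.351, 0.1686]
eef_rot: [0.999, 0.033, 0.001, 0.001]
wrist_force: [-0.3, -0.5, -1.1]
grip_width: 0.05
grip_force: 31.5
t 3.45 tcp [ 0.4578 -0.3503  0.1668] yaw 0.067 tiltz [ 0. -0. -1.] shift mm [ 159.3 -325.4   -1.2] rz -0.0
(257, 203, 129, 145)
```

```bash
python3 -m inch '[{"jaw":0.3,"x":-6,"y":-20,"z":0,"rx":0,"ry":0,"rz":0},{"jaw":0.3,"x":-6,"y":-58,"z":0,"rx":0,"ry":0,"rz":0},{"jaw":0.3,"x":-6,"y":-97,"z":0,"rx":0,"ry":0,"rz":0},{"jaw":0.3,"x":-6,"y":-136,"z":0,"rx":0,"ry":0,"rz":0},{"jaw":0.3,"x":-6,"y":-175,"z":0,"rx":0,"ry":0,"rz":0},{"jaw":0.3,"x":-6,"y":-214,"z":0,"rx":0,"ry":0,"rz":0},{"jaw":0.3,"x":-6,"y":-253,"z":0,"rx":0,"ry":0,"rz":0},{"jaw":0.3,"x":-6,"y":-290,"z":0,"rx":0,"ry":0,"rz":0},{"jaw":0.3,"x":-6,"y":-320,"z":0,"rx":0,"ry":0,"rz":0},{"jaw":0.3,"x":-6,"y":-331,"z":0,"rx":0,"ry":0,"rz":0}]'
python3 -m inch '[{"jaw":0.3,"x":20,"y":0,"z":0,"rx":0,"ry":0,"rz":0},{"jaw":0.3,"x":50,"y":0,"z":0,"rx":0,"ry":0,"rz":0},{"jaw":0.3,"x":70,"y":0,"z":0,"rx":0,"ry":0,"rz":0},{"jaw":0.3,"x":75,"y":0,"z":0,"rx":0,"ry":0,"rz":0},{"jaw":0.3,"x":75,"y":0,"z":0,"rx":0,"ry":0,"rz":0},{"jaw":0.3,"x":75,"y":0,"z":0,"rx":0,"ry":0,"rz":0}]'
python3 -c "
from h import *
s=snap('wrist','w4');rel((.595,-.015,.168),.067);print(proj(s,[(.595,-.015,.064)]))"
```

```text
t: 4.28
tcp_pos: [0.4281, -0.0168, 0.1651]
eef_rot: [0.999, 0.035, -0.001, -0.001]
wrist_force: [-0.8, -0.6, -1.1]
grip_width: 0.0498
grip_force: 31.7
t: 4.78
tcp_pos: [0.5034, -0.0154, 0.1657]
eef_rot: [0.999, 0.033, -0.002, -0.0]
wrist_force: [0.6, 0.3, -1.0]
grip_width: 0.05
grip_force: 31.7
t 4.8333 tcp [ 0.5034 -0.0155  0.1661] yaw 0.067 tiltz [-0.002  0.    -1.   ] shift mm [91.4  5.6 -2.1] rz -0.0
[[329.85130062  85.65849276]]
```

View pics/w4.png

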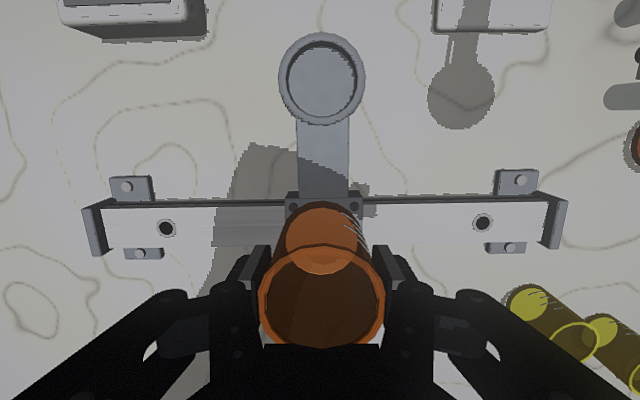

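The collar is centred at about (322,79), the outer holes are at (166,228) and (482,222), and the held beaker's rim is centred at about (322,296). All are seen in one picture.

```bash
python3 - <<'E'
from h import *
s=snap('wrist');o=robot.get_obs();tcp=o['tcp_pos']
g=cv2.cvtColor(s['img'],cv2.COLOR_RGB2GRAY);hsv=cv2.cvtColor(s['img'],cv2.COLOR_RGB2HSV)
m=cv2.inRange(g,60,150)
roi=cv2.inRange(hsv,(95,25,30),(130,120,190));roi[125:]=0;roi[:,:270]=0;roi[:,375:]=0
c=max(cv2.findContours(roi,0,2)[0],key=cv2.contourArea);
pts=c.reshape(-1,2);pts=pts[pts[:,1]<108]
e=cv2.fitEllipse(pts);print('collar',e)
L=(e[0][0]-e[1][0]/2,e[0][1])
w=plane(s,[e[0],(279,79),(366,79)],.064);print(w.round(4),np.linalg.norm(w[1]-w[2]))
h=plane(s,[(166,228),(482,222)],.035);d=h[0]-h[1];print('holes',h.round(4),np.linalg.norm(d),np.arctan2(-d[0],d[1]))
mid=h.mean(0);n=np.array([d[1],-d[0]])/np.hypot(*d[:2]);print('well from holes',mid[:2]+n*.125)
a=cv2.inRange(hsv,(3,80,20),(19,255,255));a[:235]=0;a[:,:250]=0;a[:,395:]=0
ys,xs=np.where(a);print('rim box',xs.min(),xs.max(),ys.min(),ys.max())
r=plane(s,[(258,296),(386,296),(322,243),(322,347)],tcp[2]+.037);print('rim',r.round(4),tcp)
E
```

```text
Traceback (most recent call last):
cv2.error: OpenCV(4.12.0) /io/opencv/modules/imgproc/src/shapedescr.cpp:361: error: (-201:Incorrect size of input array) There should be at least 5 points to fit the ellipse in function 'fitEllipseNoDirect'
```

```bash
python3 - <<'E'
from h import *
s=snap('wrist');o=robot.get_obs();tcp=o['tcp_pos']
im=s['img'];g=cv2.cvtColor(im,cv2.COLOR_RGB2GRAY);hsv=cv2.cvtColor(im,cv2.COLOR_RGB2HSV)
print(g[79,265:380:3],im[79,284],im[79,322],im[79,250])
roi=cv2.medianBlur(g,3)[20:140,265:380]
t,b=cv2.threshold(roi,0,255,cv2.THRESH_BINARY_INV|cv2.THRESH_OTSU);print(t)
c=max(cv2.findContours(b,0,2)[0],key=cv2.contourArea).reshape(-1,2)+[265,20]
p=c[c[:,1]<105];e=cv2.fitEllipse(p);print('collar',e,p.min(0),p.max(0))
w=plane(s,[e[0],(279,79),(366,79)],.064);print(w.round(4),np.linalg.norm(w[1]-w[2]))
h=plane(s,[(166,228),(482,222)],.035);d=h[0]-h[1];print('holes',h.round(4),np.linalg.norm(d),np.arctan2(-d[0],d[1]))
mid=h.mean(0);n=np.array([d[1],-d[0]])/np.hypot(*d[:2]);print('well from holes',mid[:2]+n*.125)
r=plane(s,[(258,296),(386,296),(322,243),(322,347)],tcp[2]+.037);print('rim',r.round(4),tcp)
E
```

```text
[168 169 168 167 161 119 129  46 141 131 130 130 130 130 130 132 131 132
 130 130 131 131 132 131 131 132 133 132 131 136  50 127 123  97 170 170
 169 169 169] [120 123 130] [127 130 137] [169 167 163]
144.0
collar ((321.0805358886719, 79.87290954589844), (86.46881103515625, 94.86692810058594), 179.2493438720703) [278  32] [364 104]
[[ 0.5989 -0.0084  0.064 ]
 [ 0.5975  0.0228  0.064 ]
 [ 0.6018 -0.0416  0.064 ]] 0.06455304936934693
holes [[ 0.4617  0.1301  0.035 ]
 [ 0.4878 -0.1682  0.035 ]] 0.2993733113901559 0.08714738575195119
well from holes [ 0.59926483 -0.00816122]
rim [[ 0.5045  0.0096  0.2039]
 [ 0.5078 -0.0397  0.2039]
 [ 0.5282 -0.0135  0.2039]
 [ 0.4825 -0.0166  0.2039]] [ 0.50370602 -0.0155811   0.1669127 ]
```

```bash
python3 -m inch '[{"jaw":0.3,"x":15,"y":0,"z":0,"rx":0,"ry":0,"rz":-0.02},{"jaw":0.3,"x":50,"y":0,"z":5,"rx":0,"ry":0,"rz":-0.02},{"jaw":0.3,"x":80,"y":0,"z":20,"rx":0,"ry":0,"rz":-0.02},{"jaw":0.3,"x":93.5,"y":-0.5,"z":40,"rx":0,"ry":0,"rz":-0.02},{"jaw":0.3,"x":93.5,"y":-0.5,"z":52,"rx":0,"ry":0,"rz":-0.02},{"jaw":0.3,"x":93.5,"y":-0.5,"z":57,"rx":0,"ry":0,"rz":-0.02},{"jaw":0.3,"x":93.5,"y":-0.5,"z":57,"rx":0,"ry":0,"rz":-0.02},{"jaw":0.3,"x":93.5,"y":-0.5,"z":57,"rx":0,"ry":0,"rz":-0.02}]'
python3 -c "
from h import *
rel((.597,-.0085,.08),.087)
a=snap('wrist','w5')['img'];b=snap('scene')['img'];snap('top','t5')
c=cv2.resize(b[170:290,240:400],(800,600),interpolation=cv2.INTER_CUBIC);cv2.imwrite('pics/s5.png',c[:,:,::-1])"
```

```text
t: 5.6
tcp_pos: [0.597, -0.0088, 0.111]
eef_rot: [0.999, 0.043, 0.0, 0.0]
wrist_force: [-0.0, -0.6, -0.2]
grip_width: 0.0497
grip_force: 31.7
t 5.6 tcp [ 0.597  -0.0088  0.111 ] yaw 0.087 tiltz [ 0. -0. -1.] shift mm [ 0.  -0.3 31. ] rz -0.0
```

View pics/w5.png

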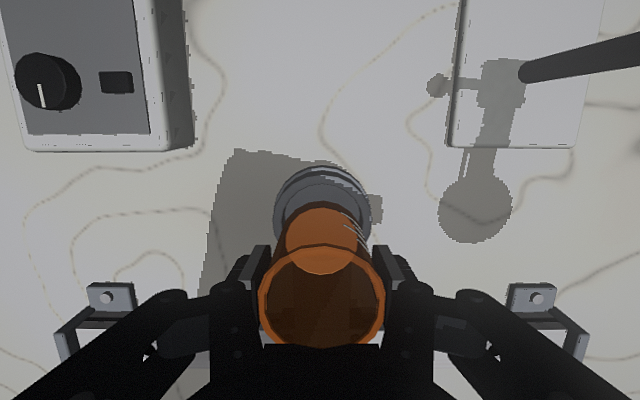

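The beaker hangs over the collar with its base disc around (321,240). The collar's far arc runs from (275,205) over (322,167) to (370,205). I'll compare these with rays.

```bash
python3 - <<'E'
from h import *
s=snap('wrist');im=s['img'];hsv=cv2.cvtColor(im,cv2.COLOR_RGB2HSV);g=cv2.cvtColor(im,cv2.COLOR_RGB2GRAY)
a=np.linspace(0,2*np.pi,73)[:-1]
def circ(c,r,z): return proj(s,np.c_[c[0]+r*np.cos(a),c[1]+r*np.sin(a),0*a+z])
def box(p): return p.min(0).round(1),p.max(0).round(1)
w=(.599,-.0083);b=(.5987,-.0083)
print('pred collar top outer',box(circ(w,.033,.064)),'inner',box(circ(w,.0265,.064)))
print('pred base',box(circ(b,.025,.078)),'rim',box(circ(b,.025,.148)))
for y in (190,200,205,210): print(y,'gray',g[y,262:290],g[y,358:384])
m=cv2.inRange(hsv,(3,80,20),(19,255,255));m[:180]=0
for y in(205,215,225,235,243,270,290,300): 
    x=np.where(m[y,200:450])[0]+200;print('amber',y,x.min(),x.max()) if len(x) else 0
x=np.where(m[:,320])[0];print('amber rows col320',x.min(),x.max());print('col320',g[158:210,320])
o=im.copy()
for c,col in((circ(w,.033,.064),(255,0,0)),(circ(w,.0265,.064),(0,255,0)),(circ(b,.025,.078),(0,0,255)),(circ(b,.025,.148),(0,255,255))): cv2.polylines(o,[(c*16).astype(int).reshape(-1,1,2)],True,col,1,cv2.LINE_AA,4)
cv2.imwrite('pics/ov.png',cv2.resize(o[150:360,240:400],(600,788)[::1],interpolation=cv2.INTER_NEAREST)[:600,:,::-1])
E
```

```text
pred collar top outer (array([270.7, 175.5]), array([371.8, 271.1])) inner (array([280.7, 185.7]), array([361.8, 262.4]))
pred base (array([280.2, 193.8]), array([362.2, 270.7])) rim (array([257.4, 238.9]), array([385.4, 351.3]))
190 gray [109 110 107 109 108 105 108 108 108 108 108 108 109 107 108 108 111 104
  77  67  80  74  53  47  53  70  77  78] [ 52  73 113 129 111 140 173 175 174 174 173 175 173 174 176 174 176 174
 173 175 174 175 175 174 176 175]
200 gray [106 106 106 107 107 107 107 106 107 107 107 106 108  97  69  77  66  64
  78  79  78  79  76  77  78  74  69  58] [ 81  80  79  79  80  79  69  68  81  74  96 115 113 113 115 114 114 118
 115 116 116 115 113 105 145 180]
205 gray [107 105 105 106 105 106 106 105 106 107 107 102  83  65  61  78  77  76
  78  78  77  77  75  74  61  65  80  80] [ 82  83  81  81  82  79  78  80  73  74 101 115 117 114 114 115 113 115
 115 114 116 114 109 147 180 174]
210 gray [107 105 104 107 106 106 105 105 106 106 100  73  62  75  74  77  78  75
  76  75  73  57  39  64  82  78  80  79] [ 62  54  72  79  78  80  77  79  78  79  70  86 112 116 115 113 115 114
 115 115 114 111 115 112 147 179]
amber 205 304 339
amber 215 290 352
amber 225 284 359
amber 235 280 357
amber 243 277 363
amber 270 266 374
amber 290 257 384
amber 300 258 385
amber rows col320 202 348
col320 [175 177 184 117 111 112 115 117  86  53  65 130 146 113  58  53  55  53
 101  84  81  82  82  82  80  80  78  67  81  84  82  82  83  81  81  81
  81  79  80  81  81  81  83  46  45  44  43  42  42  46  84  89]
```

View pics/ov.png

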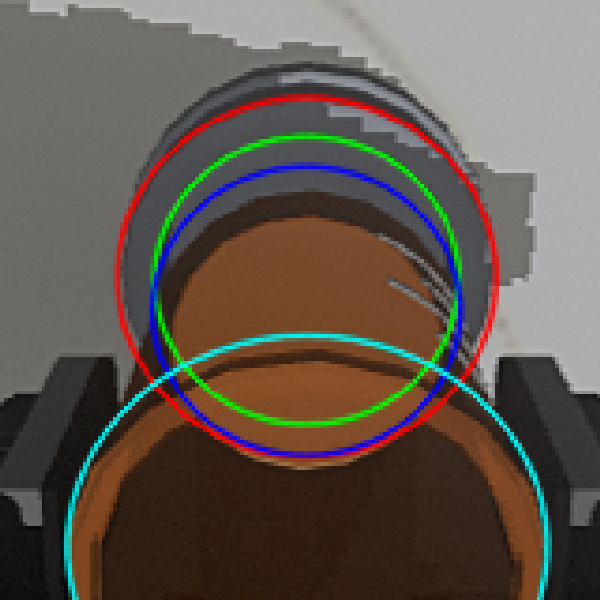

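Overlay check: the collar prediction fits (top rim edge at row 176, bore edge at row 185). The beaker's base edge is at row 201, though, against 194 predicted, so the beaker sits behind the pad centre. The earlier rim centre was biased because the gripper body hid its lower edge. I'll quantify this.

```bash
python3 - <<'E'
from h import *
s=snap('wrist');im=s['img'];g=cv2.cvtColor(im,cv2.COLOR_RGB2GRAY)
print(g[236:252,315:327:3].T, g[262:282,320])
for nm,uv,z,off in(('base far',(320,201),.078,-.025),('floor far',(320,207.5),.081,-.022),('floor near',(320,275),.081,.022),('rim far',(320,243),.148,-.025),('rim-in far',(320,251),.148,-.022),('collar out',(320,176),.064,-.033),('bore',(320,185.5),.064,-.0265)):
    print(nm,(plane(s,[uv],z)[0,:2]+[off*np.cos(.0),0]).round(4))
m=cv2.inRange(cv2.cvtColor(im,cv2.COLOR_RGB2HSV),(3,80,20),(19,255,255));m[:180]=0
for y in range(270,330,6):
    x=np.where(m[y,200:450])[0]+200;print(y,x.min(),x.max(),end='; ')
w=cv2.imread('pics/w3.png')[:,:,::-1];print('w3',cv2.cvtColor(w,cv2.COLOR_RGB2GRAY)[190:250,321])
E
```

```text
[[81 81 81 78 80 79 79 81 45 41 39 94 90 90 95 94]
 [82 81 81 81 82 79 84 63 46 41 57 91 90 91 96 93]
 [82 81 82 80 81 81 86 57 44 39 72 93 90 94 95 93]
 [83 80 81 81 81 83 80 46 40 39 93 93 92 96 95 93]] [ 89  90  89  89  90  89  87  86  88  89  86  88 111  30  35  34  34  34
  33  31]
base far [ 0.5943 -0.0057]
floor far [ 0.5942 -0.006 ]
floor near [ 0.5945 -0.0098]
rim far [ 0.5971 -0.0057]
rim-in far [ 0.5969 -0.006 ]
collar out [ 0.5986 -0.0046]
bore [ 0.5991 -0.0052]
270 266 375; 276 258 379; 282 260 382; 288 258 384; 294 257 385; 300 257 385; 306 258 384; 312 258 384; 318 259 384; 324 261 381; w3 [102 103 103 105 111  53  42  46  47  45  45  44  77  84  82  83  82  84
  80  82  79  83  81  82  80  80  80  81  80  79  80  78  77  78  79  78
  80  78  79  77  76  77  78  80  62  45  41  62  87  87  88  91  88  88
  87  86  85  87  89  86]
```

```bash
python3 - <<'E'
from h import *
s=snap('wrist')
print(plane(s,[(320,195)],.0765)[0,:2]-[.025,0],plane(s,[(320,234.5)],.1465)[0,:2]-[.025,0])
rel((0,0,0))
E
```

```text
[ 0.59757608 -0.00541212] [ 0.59991153 -0.00541766]
t 5.9 tcp [ 0.598  -0.0088  0.1113] yaw 0.087 tiltz [ 0.001 -0.    -1.   ] shift mm [-595.2  -60.6  110.4] rz None
```

The beaker base is at x=0.5943 and the well at 0.5988, with the lateral position aligned and no tilt. I'll shift +4.5 mm and descend partway.

```bash
python3 -m inch '[{"jaw":0.3,"x":4.5,"y":0,"z":0,"rx":0,"ry":0,"rz":0},{"jaw":0.3,"x":4.5,"y":0,"z":6,"rx":0,"ry":0,"rz":0},{"jaw":0.3,"x":4.5,"y":0,"z":10,"rx":0,"ry":0,"rz":0},{"jaw":0.3,"x":4.5,"y":0,"z":14,"rx":0,"ry":0,"rz":0},{"jaw":0.3,"x":4.5,"y":0,"z":18,"rx":0,"ry":0,"rz":0},{"jaw":0.3,"x":4.5,"y":0,"z":20,"rx":0,"ry":0,"rz":0},{"jaw":0.3,"x":4.5,"y":0,"z":20,"rx":0,"ry":0,"rz":0}]'
python3 -m inch '[{"jaw":0.3,"x":0,"y":0,"z":4,"rx":0,"ry":0,"rz":0},{"jaw":0.3,"x":0,"y":0,"z":7,"rx":0,"ry":0,"rz":0},{"jaw":0.3,"x":0,"y":0,"z":9,"rx":0,"ry":0,"rz":0},{"jaw":0.3,"x":0,"y":0,"z":10,"rx":0,"ry":0,"rz":0},{"jaw":0.3,"x":0,"y":0,"z":10,"rx":0,"ry":0,"rz":0}]'
```

```text
t: 6.48
tcp_pos: [0.6017, -0.0082, 0.0893]
eef_rot: [0.999, 0.043, -0.001, -0.0]
wrist_force: [-0.2, -0.5, -0.4]
grip_width: 0.0499
grip_force: 31.7
t: 6.9
tcp_pos: [0.6021, -0.0083, 0.08]
eef_rot: [0.999, 0.043, -0.0, -0.0]
wrist_force: [0.1, 0.4, -0.5]
grip_width: 0.0497
grip_force: 31.7
```

```bash
python3 -m inch '[{"jaw":0.3,"x":0,"y":0,"z":1,"rx":0,"ry":0,"rz":0},{"jaw":0.3,"x":0,"y":0,"z":1.5,"rx":0,"ry":0,"rz":0},{"jaw":0.3,"x":0,"y":0,"z":1.5,"rx":0,"ry":0,"rz":0}]'
python3 -m inch '[{"jaw":0.65,"x":0,"y":0,"z":1,"rx":0,"ry":0,"rz":0},{"jaw":0.75,"x":0,"y":0,"z":1,"rx":0,"ry":0,"rz":0},{"jaw":0.85,"x":0,"y":0,"z":0,"rx":0,"ry":0,"rz":0},{"jaw":1,"x":0,"y":0,"z":0,"rx":0,"ry":0,"rz":0},{"jaw":1,"x":0,"y":0,"z":0,"rx":0,"ry":0,"rz":0},{"jaw":1,"x":0,"y":0,"z":0,"rx":0,"ry":0,"rz":0}]'
python3 -m inch '[{"jaw":1,"x":0,"y":0,"z":-20,"rx":0,"ry":0,"rz":0},{"jaw":1,"x":0,"y":0,"z":-50,"rx":0,"ry":0,"rz":0},{"jaw":1,"x":0,"y":0,"z":-85,"rx":0,"ry":0,"rz":0},{"jaw":1,"x":0,"y":0,"z":-110,"rx":0,"ry":0,"rz":0},{"jaw":1,"x":-30,"y":0,"z":-110,"rx":0,"ry":0,"rz":0},{"jaw":1,"x":-65,"y":0,"z":-110,"rx":0,"ry":0,"rz":0},{"jaw":1,"x":-100,"y":0,"z":-110,"rx":0,"ry":0,"rz":0},{"jaw":1,"x":-120,"y":0,"z":-110,"rx":0,"ry":0,"rz":0},{"jaw":1,"x":-128,"y":0,"z":-110,"rx":0,"ry":0,"rz":0},{"jaw":1,"x":-128,"y":0,"z":-110,"rx":0,"ry":0,"rz":0}]'
python3 - <<'E'
from h import *
s=snap('wrist','w6')
d=np.array([.996,.087])
k=np.array([.4748,-.0190])
rel((*k,.06),.087);print('knob pred',proj(s,[(*k,.089)]),'well',proj(s,[(.599,-.0083,.116)]))
E
```

```text
t: 7.15
tcp_pos: [0.6024, -0.0083, 0.0789]
eef_rot: [0.999, 0.043, 0.0, 0.0]
wrist_force: [0.2, 0.0, -1.0]
grip_width: 0.0496
grip_force: 31.7
t: 7.65
tcp_pos: [0.6023, -0.0083, 0.0789]
eef_rot: [0.999, 0.043, 0.0, 0.0]
wrist_force: [0.3, 0.3, 1.0]
grip_width: 0.0852
grip_force: 0.0
t: 8.48
tcp_pos: [0.4737, -0.0194, 0.1892]
eef_rot: [0.999, 0.043, 0.0, 0.0]
wrist_force: [-0.1, -0.7, 1.0]
grip_width: 0.0856
grip_force: 0.0
t 8.5333 tcp [ 0.4747 -0.0195  0.1892] yaw 0.086 tiltz [ 0.001 -0.    -1.   ] shift mm [ -0.   -0.6 129.2] rz -0.001
knob pred [[321.47822122 203.57694177]] well [[321.77068008  23.5629493 ]]
```

View pics/w6.png

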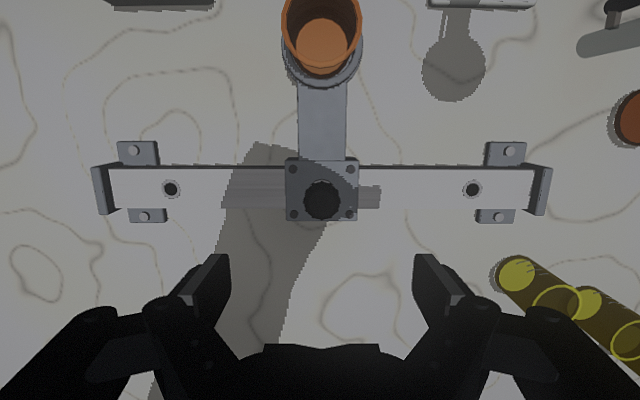

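The beaker stands in the well with its rim around (321,22). The knob is centred at (321,201), 3 px from the prediction. I'll descend on the knob and grip it.

```bash
python3 -m inch '[{"jaw":1,"x":1,"y":0,"z":30,"rx":0,"ry":0,"rz":0},{"jaw":1,"x":1,"y":0,"z":65,"rx":0,"ry":0,"rz":0},{"jaw":1,"x":1,"y":0,"z":95,"rx":0,"ry":0,"rz":0},{"jaw":1,"x":1,"y":0,"z":115,"rx":0,"ry":0,"rz":0},{"jaw":1,"x":1,"y":0,"z":126,"rx":0,"ry":0,"rz":0},{"jaw":1,"x":1,"y":0,"z":131,"rx":0,"ry":0,"rz":0},{"jaw":1,"x":1,"y":0,"z":131,"rx":0,"ry":0,"rz":0}]'
python3 -m inch '[{"jaw":0.6,"x":0,"y":0,"z":0,"rx":0,"ry":0,"rz":0},{"jaw":0.4,"x":0,"y":0,"z":0,"rx":0,"ry":0,"rz":0},{"jaw":0.2,"x":0,"y":0,"z":0,"rx":0,"ry":0,"rz":0},{"jaw":0.1,"x":0,"y":0,"z":0,"rx":0,"ry":0,"rz":0},{"jaw":0.1,"x":0,"y":0,"z":0,"rx":0,"ry":0,"rz":0},{"jaw":0.1,"x":0,"y":0,"z":0,"rx":0,"ry":0,"rz":0},{"jaw":0.1,"x":0,"y":0,"z":0,"rx":0,"ry":0,"rz":0},{"jaw":0.1,"x":0,"y":0,"z":0,"rx":0,"ry":0,"rz":0}]' 60
python3 -c "
from h import *
rel((0,0,0));print(robot.get_obs()['wrist_force'])"
```

```text
t: 9.12
tcp_pos: [0.4758, -0.0192, 0.0573]
eef_rot: [0.999, 0.043, -0.0, -0.0]
wrist_force: [-0.8, 0.0, 0.2]
grip_width: 0.0854
grip_force: 0.0
t: 9.78
tcp_pos: [0.4763, -0.0195, 0.0587]
eef_rot: [0.999, 0.043, 0.001, 0.0]
wrist_force: [-0.6, 1.1, 5.8]
grip_width: 0.0287
grip_force: 58.8
t 9.7833 tcp [ 0.4763 -0.0195  0.0587] yaw 0.087 tiltz [ 0.001 -0.    -1.   ] shift mm [-472.9  -60.7   58.1] rz None
[-0.55959065  1.12324469  5.84076708]
```

```bash
python3 -m inch '[{"jaw":0.1,"x":0,"y":0,"z":-4,"rx":0,"ry":0,"rz":0},{"jaw":0.1,"x":0,"y":0,"z":-8,"rx":0,"ry":0,"rz":0},{"jaw":0.1,"x":0,"y":0,"z":-11,"rx":0,"ry":0,"rz":0},{"jaw":0.1,"x":0,"y":0,"z":-12.5,"rx":0,"ry":0,"rz":0},{"jaw":0.1,"x":0,"y":0,"z":-12.5,"rx":0,"ry":0,"rz":0},{"jaw":0.1,"x":0,"y":0,"z":-12.5,"rx":0,"ry":0,"rz":0}]'
```

```text
t: 10.28
tcp_pos: [0.476, -0.0194, 0.0699]
eef_rot: [0.999, 0.043, 0.0, 0.0]
wrist_force: [5.5, -0.6, -9.5]
grip_width: 0.0285
grip_force: 59.8
```

Spring force reads 9.5 N, so the pin is clear. Now I'll slide it gently.

```bash
python3 -m inch '[{"jaw":0.1,"x":0,"y":2,"z":0,"rx":0,"ry":0,"rz":0},{"jaw":0.1,"x":0,"y":6,"z":0,"rx":0,"ry":0,"rz":0},{"jaw":0.1,"x":0,"y":12,"z":0,"rx":0,"ry":0,"rz":0},{"jaw":0.1,"x":0,"y":20,"z":0,"rx":0,"ry":0,"rz":0},{"jaw":0.1,"x":0,"y":29,"z":0,"rx":0,"ry":0,"rz":0},{"jaw":0.1,"x":0,"y":38,"z":0,"rx":0,"ry":0,"rz":0},{"jaw":0.1,"x":0,"y":47,"z":0,"rx":0,"ry":0,"rz":0},{"jaw":0.1,"x":0,"y":56,"z":0,"rx":0,"ry":0,"rz":0},{"jaw":0.1,"x":0,"y":65,"z":0,"rx":0,"ry":0,"rz":0},{"jaw":0.1,"x":0,"y":74,"z":0,"rx":0,"ry":0,"rz":0}]'
python3 -m inch '[{"jaw":0.1,"x":0,"y":9,"z":0,"rx":0,"ry":0,"rz":0},{"jaw":0.1,"x":0,"y":18,"z":0,"rx":0,"ry":0,"rz":0},{"jaw":0.1,"x":0,"y":27,"z":0,"rx":0,"ry":0,"rz":0},{"jaw":0.1,"x":0,"y":36,"z":0,"rx":0,"ry":0,"rz":0},{"jaw":0.1,"x":0,"y":45,"z":0,"rx":0,"ry":0,"rz":0},{"jaw":0.1,"x":0,"y":54,"z":0,"rx":0,"ry":0,"rz":0},{"jaw":0.1,"x":0,"y":63,"z":0,"rx":0,"ry":0,"rz":0},{"jaw":0.1,"x":0,"y":70,"z":0,"rx":0,"ry":0,"rz":0},{"jaw":0.1,"x":0,"y":74,"z":0,"rx":0,"ry":0,"rz":0},{"jaw":0.1,"x":0,"y":76,"z":0,"rx":0,"ry":0,"rz":0}]'
python3 -m inch '[{"jaw":0.1,"x":0,"y":0,"z":0,"rx":0,"ry":0,"rz":0},{"jaw":0.1,"x":0,"y":0,"z":0,"rx":0,"ry":0,"rz":0}]'
```

```text
t: 11.12
tcp_pos: [0.4822, -0.0927, 0.0696]
eef_rot: [0.999, 0.044, 0.0, -0.001]
wrist_force: [5.8, 1.8, -9.6]
grip_width: 0.0286
grip_force: 59.9
t: 11.95
tcp_pos: [0.4886, -0.1685, 0.0694]
eef_rot: [0.999, 0.043, -0.0, -0.001]
wrist_force: [5.1, 2.2, -9.9]
grip_width: 0.0286
grip_force: 60.0
t: 12.12
tcp_pos: [0.4887, -0.1686, 0.0696]
eef_rot: [0.999, 0.043, -0.0, -0.0]
wrist_force: [5.0, -0.6, -10.0]
grip_width: 0.0286
grip_force: 60.1
```

```bash
python3 -m inch '[{"jaw":0.1,"x":0,"y":0,"z":2,"rx":0,"ry":0,"rz":0},{"jaw":0.1,"x":0,"y":0,"z":4,"rx":0,"ry":0,"rz":0},{"jaw":0.1,"x":0,"y":0,"z":6,"rx":0,"ry":0,"rz":0},{"jaw":0.1,"x":0,"y":0,"z":8,"rx":0,"ry":0,"rz":0},{"jaw":0.1,"x":0,"y":0,"z":8,"rx":0,"ry":0,"rz":0}]'
python3 -m inch '[{"jaw":0.1,"x":0,"y":0,"z":2,"rx":0,"ry":0,"rz":0},{"jaw":0.1,"x":0,"y":0,"z":3.5,"rx":0,"ry":0,"rz":0},{"jaw":0.1,"x":0,"y":0,"z":4.5,"rx":0,"ry":0,"rz":0},{"jaw":0.1,"x":0,"y":0,"z":4.5,"rx":0,"ry":0,"rz":0},{"jaw":0.1,"x":0,"y":0,"z":4.5,"rx":0,"ry":0,"rz":0}]'
```

```text
t: 12.53
tcp_pos: [0.4887, -0.1686, 0.0619]
eef_rot: [0.999, 0.043, -0.0, -0.0]
wrist_force: [4.4, -0.7, -7.8]
grip_width: 0.0281
grip_force: 60.3
t: 12.95
tcp_pos: [0.489, -0.1691, 0.0588]
eef_rot: [0.999, 0.043, 0.0, 0.0]
wrist_force: [-0.7, 1.0, 4.9]
grip_width: 0.0284
grip_force: 61.4
```

The pin has bottomed: force reversed to +4.9 N, the same as at the first grasp. I'll do a quick numeric check of the beaker, then hand in.

```bash
python3 - <<'E'
from h import *
o=robot.get_obs();k=o['tcp_pos'];print(k,o['wrist_force'],o['grip_force'])
d=np.array([.996,.087]);w=np.array([.599,-.0083])+.15*np.array([.087,-.996]);print('well',w)
for n in('wrist','top','scene'):
    s=snap(n,n+'9');m=cv2.inRange(cv2.cvtColor(s['img'],cv2.COLOR_RGB2HSV),(3,80,20),(19,255,255))
    q=proj(s,[(*w,.046),(*w,.116)]);nn,l,st,c=cv2.connectedComponentsWithStats(m)
    print(n,q.round(0).tolist(),[(st[i].tolist()) for i in range(1,nn) if st[i,4]>40 and np.hypot(*(c[i]-q.mean(0)))<60])
s=robot.snapshot('wrist')
E
```

```text
[ 0.48896804 -0.16907358  0.05879523] [-0.66039389  0.95489382  4.86189518] 61.35779857635498
well [ 0.61205 -0.1577 ]
wrist [[321.0, -11.0], [322.0, -137.0]] []
top [[359.0, 175.0], [361.0, 171.0]] [[353, 168, 16, 14, 132]]
scene [[262.0, 220.0], [260.0, 200.0]] [[213, 185, 21, 29, 459], [251, 196, 19, 25, 385]]
```

```bash
python3 -c "
from bench import robot
print(robot.close_job())"
```

```text
the job is handed in; nothing more can be done
None
```

I handed the job in. The 50 mm beaker stands in the well at the outer hole on the titration head's side, and the gripper still holds the knob at about 61 N. By force and height readings the pin is fully home. The judge's result was not shown.

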